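Turn the core pin of a casting mould flat side up

TASK

Three pale silicone mould halves lie on the bench, each with a steel core pin. One pin has a milled flat that is turned off to the side: turn that pin until its flat faces straight up, ready for the mould to be closed, and let go of it. Leave the pin whose flat already faces up as it is; the third pin is plain round and has nothing to set.

Things in the scene. Friction and masses are not known exactly. Their poses are not given: they have to be found in the camera images.
- core_pin (a joint): angle of the pin to turn about its own axis (+x of core_grip): 0 with its flat facing straight up, positive (right-hand) with the flat leaning to the right, seen looking along +x. Starts between 0.5 and 1.0 rad. Friction of about 0.06 N m holds it where it is left; no spring; it turns from -1.6 to 1.6 rad and cannot be lifted out.
- core_grip (a point): point on that pin's axis, 70 mm above the bench, midway along the place to grip it: a level steel rod, 28 mm in diameter, free for 45 mm each way between two ears of its mould. x runs along the pin, away from the robot within 0.35 rad, to the end with the flat; z stands square out of the flat (straight up when done) and turns with the pin.
- core_flat (a point): centre of that pin's milled flat, 99 mm from core_grip along x, 2 mm from the axis; 50 mm long, 28 mm wide, cut 12 mm deep, on the end that sticks out. Axes as core_grip. Its mould, fixed to the bench, is pale silicone: a base 150 (along the pin) x 100 x 20 mm high, and two ears 22 mm thick, 56 mm wide, up to 89 mm above the bench.
- ready_pin (a joint): angle of the other pin with a flat, in a second mould of the same kind, its centre over 150 mm away: same sense, about 0 because its flat already faces up. It turns as easily and is to be left as it is. The third mould's pin is plain round, has no flat and does not turn.

How it is judged:
By the outcome, as a careful person would: the job done as asked, in the order asked, and still so for the second after the job is handed in, with the robot touching nothing.
It also fails if it takes over 29 s, if anything falls off the work surface, if the arm or the gripper's body presses on something with over 40 N, if the wrist force passes 120 N, or if a joint passes its speed limit or range.

ROBOT

A 7-joint arm with a two-finger parallel gripper is mounted at the origin on the work surface. World frame = base frame: x ahead of the robot, y to its left, z up, the work surface at z = 0. Lengths are in m, angles in rad, forces in N, time in s.
With the tool pointing down it reaches from about 0.4 to 0.85 m from the base axis. Payload 4.5 kg.
Tool frame: the origin (TCP) lies at the very end of the fingers, on their centre line; the grasp point (between the pads) lies 19 mm behind it (r.pinch_z is the distance from the TCP to the grasp point, in m); z points along the fingers, y is the line along which they close (so a half turn about z gives the same grasp; the last joint's range is limited). The gripper opens to 88 mm and grips with 3 to 60 N. Pads are 18 mm wide; open, the fingers measure 123 mm over their backs; the gripper's body (75 mm by 187 mm) begins 45 mm behind the grasp point.
Start: joints at [-1.295, 0.689, -0.195, 1.565, 0.157, 0.902, -0.215], TCP at [0.15, 0.607, 0.239] pointing down, gripper open.
Joint ranges: [-3.01, 3.01], [-0.46, 2.08], [-1.47, 1.51], [0.13, 2.56], [-1, 4.14], [0.04, 2.09], [-2.66, 2.66]. Speed limits (rad/s): [2.57, 2.57, 3.14, 3.14, 3.14, 3.14, 3.14].

INTERFACE

Orientations are given as a unit quaternion [x, y, z, w].
In Python, from plant import r, cams gives the robot as it stands.
- The arm moves only by the shell command python3 -m pendant 'ROWS' [FORCE]. ROWS is JSON, a list of rows, each a list of 3 entries, a list of its own where there are three numbers: the closure, from -1 (fully open) to 1 (shut), then the shift along the tool's x, y, z in mm, then the turn, a rotation vector about the tool's x, y, z in degrees. A call has 1 to 8 rows; each row shifts and turns the commanded pose from where the row before left it, along the tool's axes as they then stand; what a row does not reach is not made up. A row lasts 1/8 s, in which the tool goes at most 62.5 mm and 10.7 degrees, less where a joint would pass 70% of its speed; a pose out of reach is approached as far as the arm can. A call with a gripper value outside its range is refused whole. The fingers move at their own pace and stop on an object; FORCE is the grip in N (left out, the last holds). Time passes only in rows, so rows that do not move let the fingers close. It gives the time, the measured TCP pose, the force, the opening and the grip force at its end, in the units of the state.
- r.get_state(): the state, without advancing time (a new reading comes with each control period).
- cams.snapshot(name): name is "side" or "top" or "wrist"; returns a dict with "img" (384x512x3 uint8, red, green, blue), "camera_matrix" (3x3 intrinsics, pixels), "camera_from_world" (4x4, takes a point from world to camera coordinates); the wrist camera has in their place "tool_from_camera" (4x4, takes a point from camera to tool coordinates, whose origin is the TCP and whose axes are the flange's). Camera axes: x right, y up, looking along -z (the intrinsics and any distortion apply to the point x, -y, -z); pixel columns grow to the right and rows downward; lengths in m; the calibration is good to about 2 mm. A picture is of the moment at which its call begins: read the wrist's pose just before it. There is no depth.
- r.finish_job(): hands the job in; it is judged then, once.
The state is a dict: "clock": time; "q": joint angles; "qd": joint speeds; "joint_torque": joint torques, N m; "tool_pos": TCP position; "eef_rot": TCP orientation; "contact_force": force on the tool from outside, world axes, zero at the start; "moment": the same for the moment, N m; "opening": opening from 0.0 (shut) to 1.0 (fully open); "finger_force": force on a finger pad.
Only numpy, scipy, OpenCV 4.12 (cv2) and the standard library are available. Lean on these libraries where they do the work, as an engineer would, in place of code of your own. Each camera call takes 0.05 s, during which the arm holds its last target. There are 200 camera calls.

## Working session

There is one attempt and no reset: what is moved stays moved. The work goes in short steps, Python scripts to look and compute and a shell command to move; the robot and the scene stay as the last step left them, time stands still between calls to the robot, and variables do not carry over. Pictures are saved under pics/ and viewed, at most 10 in all, crops included, and the job is handed in when it is done.

```bash
mkdir -p pics; ls
python3 - <<'E'
from plant import r,cams
import cv2,json
s=r.get_state(); print({k:s[k] for k in('clock','tool_pos','eef_rot','opening','contact_force')}, r.pinch_z)
for n in('top','side'):
    d=cams.snapshot(n); cv2.imwrite(f'pics/{n}0.png',d['img'][:,:,::-1]); print(n,d['camera_matrix'],d['camera_from_world'],[k for k in d])
E
```

```text
pics
{'clock': 0.0, 'tool_pos': array([0.14957542, 0.60618491, 0.23792004]), 'eef_rot': array([ 1.20580035e-01,  9.92703193e-01, -9.07568489e-04, -3.46216379e-05]), 'opening': 1.0037950653370062, 'contact_force': array([ 0.23266463,  0.16675846, -0.62825795])} 0.0187
top [[453.6894916    0.         256.95297673]
 [  0.         453.6894916  190.94373247]
 [  0.           0.           1.        ]] [[ 0.06466907 -0.99790306  0.00271965 -0.01184114]
 [ 0.97722053  0.06388031  0.20238415 -0.58519231]
 [-0.20213349 -0.01043029  0.97930244 -0.92549428]
 [ 0.          0.          0.          1.        ]] ['img', 'camera_matrix', 'camera_from_world']
side [[415.89704457   0.         250.21232837]
 [  0.         415.89704457 182.59726694]
 [  0.           0.           1.        ]] [[ 7.81354540e-01 -6.24087398e-01  5.63317632e-05 -4.27387817e-01]
 [ 4.05185496e-01  5.07359017e-01  7.60533721e-01 -3.30412445e-01]
 [-4.74668091e-01 -5.94223651e-01  6.49298433e-01 -8.22716920e-01]
 [ 0.00000000e+00  0.00000000e+00  0.00000000e+00  1.00000000e+00]] ['img', 'camera_matrix', 'camera_from_world']
```

View pics/top0.png

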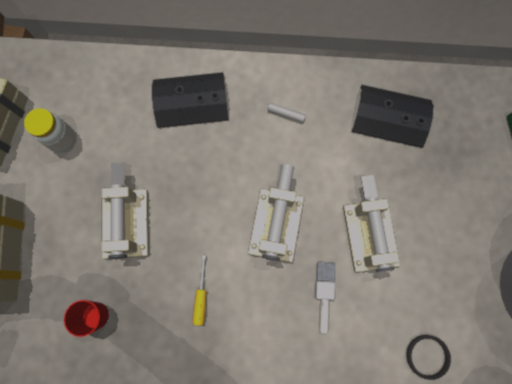

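View pics/side0.png

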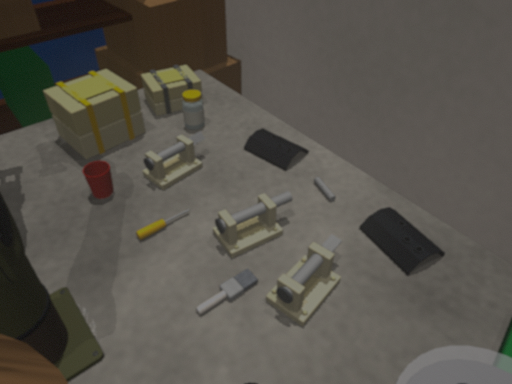

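Top view: moulds at about (118,222), (280,225) and (373,236), their pins sticking out toward the top of the image. I'll enlarge the pin ends to tell them apart.

Run:
```python
import cv2,numpy as np
t=cv2.imread('pics/top0.png');s=cv2.imread('pics/side0.png')
f=lambda i,x,y,w=80,h=90:cv2.resize(i[y:y+h,x:x+w],(260,292),interpolation=cv2.INTER_CUBIC)
a=np.hstack([f(t,80,155),f(t,240,155),f(t,335,165)])
b=np.hstack([f(s,135,115),f(s,210,170),f(s,265,225)])
cv2.imwrite('pics/m0.png',np.vstack([a,b]))
```

```text
(no output)
```

View pics/m0.png

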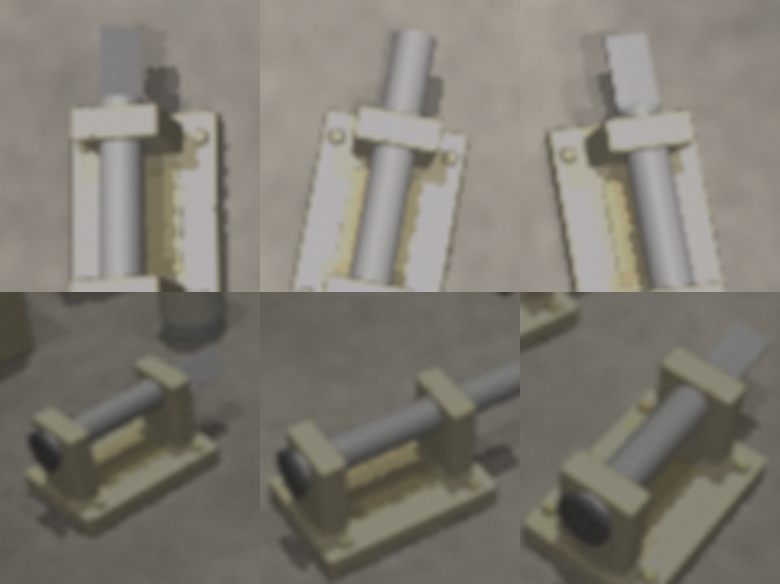

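```bash
cat > h.py <<'E'
import numpy as np,cv2
from scipy.spatial.transform import Rotation as R
from plant import r,cams
F=np.diag([1,-1,-1.])
def ray(d,px,s=None):
    v=F@np.linalg.solve(d['camera_matrix'],[*px,1.])
    if 'camera_from_world' in d: M=np.linalg.inv(d['camera_from_world'])
    else:
        T=np.eye(4);T[:3,:3]=R.from_quat(s['eef_rot']).as_matrix();T[:3,3]=s['tool_pos'];M=T@d['tool_from_camera']
    return M[:3,3],M[:3,:3]@v
def onz(d,px,z,s=None):
    o,v=ray(d,px,s);return o+v*(z-o[2])/v[2]
E
python3 - <<'E'
from h import *
np.set_printoptions(precision=4,suppress=True)
d=cams.snapshot('top')
for n,a,b in(('L',(117.5,198),(116.5,240)),('M',(281.5,201),(274,242)),('R',(374.5,214),(380.5,252))):
    A,B=onz(d,a,.07),onz(d,b,.07);print(n,A,B,(A+B)/2,np.arctan2(*(A-B)[1::-1]))
w=cams.snapshot('wrist');print(w['tool_from_camera'],w['camera_matrix'])
print(R.from_quat(r.get_state()['eef_rot']).as_matrix())
E
```

```text
L [0.5478 0.3229 0.07  ] [0.4584 0.3136 0.07  ] [0.5031 0.3183 0.07  ] 0.10347933838202877
M [ 0.5641 -0.0277  0.07  ] [ 0.4757 -0.0167  0.07  ] [ 0.5199 -0.0222  0.07  ] -0.12393828023892556
R [ 0.5489 -0.2268  0.07  ] [ 0.4693 -0.2403  0.07  ] [ 0.5091 -0.2336  0.07  ] 0.1682370059206846
[[-0.0001  0.9467  0.3222  0.0841]
 [ 1.      0.0002 -0.0003 -0.0003]
 [-0.0003  0.3222 -0.9467 -0.1455]
 [ 0.      0.      0.      1.    ]] [[284.9566   0.     253.0024]
 [  0.     284.9566 187.0218]
 [  0.       0.       1.    ]]
[[-0.9709  0.2394 -0.0002]
 [ 0.2394  0.9709 -0.0011]
 [-0.     -0.0011 -1.    ]]
```

```bash
python3 -m pendant '[[-1,[-51.5,-24.5,5],[0,0,0]],[-1,[-51.5,-24.5,5],[0,0,0]],[-1,[-51.5,-24.5,5],[0,0,0]],[-1,[-51.5,-24.5,5],[0,0,0]],[-1,[-51.5,-24.5,5],[0,0,0]],[-1,[-51.5,-24.5,5],[0,0,0]],[-1,[-51.5,-24.5,5],[0,0,-9.8]],[-1,[-47,-32,5],[0,0,-9.8]]]'
python3 -m pendant '[[-1,[0,0,0],[0,0,0]]]'
python3 - <<'E'
from h import *
s=r.get_state();print(s['clock'],s['tool_pos'],R.from_quat(s['eef_rot']).as_matrix()[:,0])
d=cams.snapshot('wrist');cv2.imwrite('pics/w1.png',d['img'][:,:,::-1])
E
```

```text
clock: 1.2
tool_pos: [0.5045, 0.3175, 0.1985]
eef_rot: [-0.053, 0.999, 0.0, 0.0]
contact_force: [0.4, 0.3, 0.3]
opening: 1.001
finger_force: 0.0
clock: 1.32
tool_pos: [0.508, 0.3123, 0.1976]
eef_rot: [-0.045, 0.999, -0.002, 0.001]
contact_force: [-0.8, 0.9, -1.2]
opening: 1.0
finger_force: 0.0
1.325 [0.50804711 0.31233333 0.19760906] [-0.99595668 -0.08982822 -0.00109079]
```

View pics/w1.png

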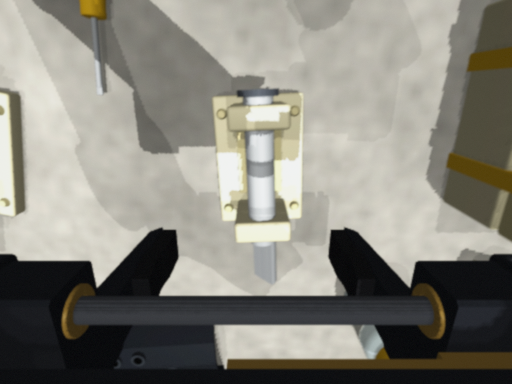

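The left pin's end (254–276, 240–283) is dark and its end edge runs slanted, so it is probably the turned one. I'll back off for a clear look at the flat.

```bash
python3 -m pendant '[[-1,[45,0,0],[0,0,0]],[-1,[45,0,0],[0,0,0]],[-1,[0,0,0],[0,0,0]]]'
python3 - <<'E'
from h import *
s=r.get_state();print(s['clock'],s['tool_pos'],s['eef_rot'].tolist())
d=cams.snapshot('wrist');cv2.imwrite('pics/w2f.png',d['img'][:,:,::-1])
c=d['img'][0:260,180:340,::-1]
c=c[90:240];cv2.imwrite('pics/w2.png',cv2.resize(c,(640,600),interpolation=cv2.INTER_CUBIC))
E
```

```text
clock: 1.75
tool_pos: [0.4084, 0.3109, 0.199]
eef_rot: [-0.054, 0.999, -0.0, -0.002]
contact_force: [0.1, -0.3, 0.1]
opening: 0.999
finger_force: 0.0
1.75 [0.40839787 0.31091828 0.19904213] [-0.05356642760985141, 0.9985626954060112, -0.0003761402583242635, -0.0017434721409765848]
```

View pics/w2.png

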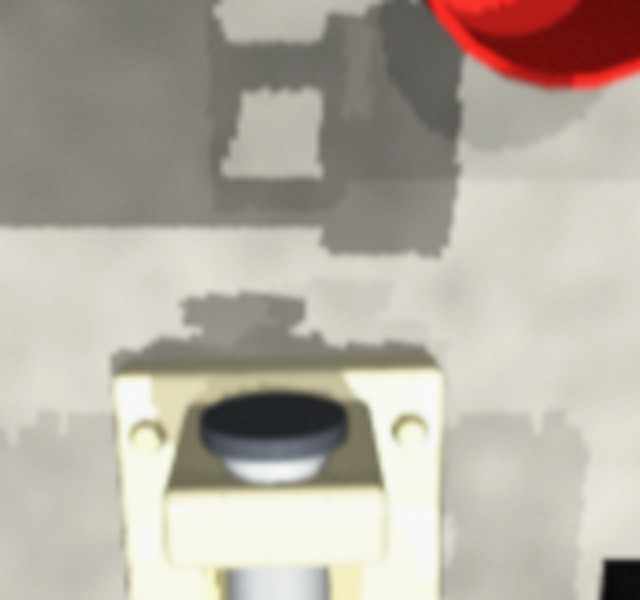

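That was the wrong way: the picture's bottom is the far side, so only the near end cap at (275,425) shows. The tool has to go forward about 180 mm.

```bash
python3 -m pendant '[[-1,[-60,0,0],[0,0,0]],[-1,[-60,0,0],[0,0,0]],[-1,[-60,0,0],[0,0,0]],[-1,[0,0,0],[0,0,0]]]'
python3 - <<'E'
from h import *
s=r.get_state();print(s['clock'],s['tool_pos'],s['eef_rot'].tolist())
d=cams.snapshot('wrist');cv2.imwrite('pics/w3f.png',d['img'][:,:,::-1])
c=d['img'][60:260,180:340,::-1]
cv2.imwrite('pics/w3.png',cv2.resize(c,(480,600),interpolation=cv2.INTER_CUBIC))
E
```

```text
clock: 2.3
tool_pos: [0.5983, 0.327, 0.198]
eef_rot: [-0.047, 0.999, 0.001, 0.002]
contact_force: [-0.7, -0.1, -0.9]
opening: 1.002
finger_force: 0.0
2.3 [0.59834519 0.32704981 0.19801714] [-0.046968674220237316, 0.9988935379763307, 0.0005016486063947656, 0.0023220206281932203]
```

View pics/w3.png

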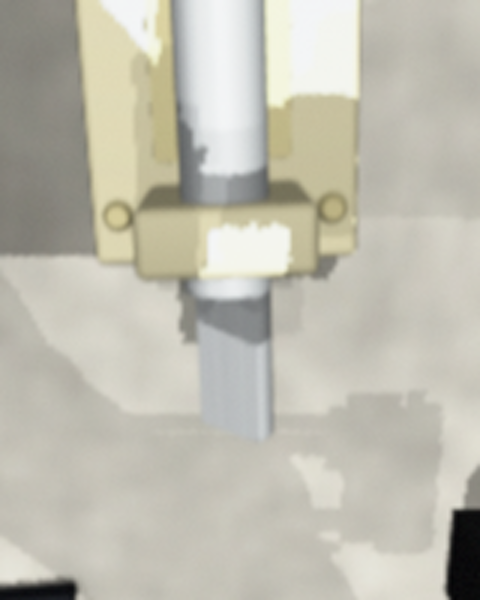

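The left pin's flat leans to the image left, which is world −y, i.e. a positive angle. Its end-edge corners are at crop (203,426) and (262,438), with the round back at (271,440), so this is the pin to turn. I'll fit the pose and angle.

```bash
cat > fit.py <<'E'
from h import *
from scipy.optimize import least_squares
def proj(d,s,P):
    T=np.eye(4);T[:3,:3]=R.from_quat(s['eef_rot']).as_matrix();T[:3,3]=s['tool_pos']
    c=(np.linalg.inv(T@d['tool_from_camera'])@np.r_[P,1])[:3]; p=d['camera_matrix']@(F@c); return p[:2]/p[2]
def pt(v,x,y,z):
    X,Y,yaw,th=v; c,n=np.cos(th),np.sin(th)
    y,z=y*c-z*n,y*n+z*c   # right-hand about +x
    return np.array([X+x*np.cos(yaw)-y*np.sin(yaw),Y+x*np.sin(yaw)+y*np.cos(yaw),.07+z])
E
python3 - <<'E'
from fit import *
d=cams.snapshot('wrist');s=r.get_state()
f=lambda x,y:np.array([180+x/3,60+y/3])
# corners of flat end and of flat start; rod centres; ear far top edge
def res(v):
    e=[]
    for P,o in((( .124,-.01386,.002),f(203,426)),((.124,.01386,.002),f(262,438))): e+=list(proj(d,s,pt(v,*P))-o)
    # rod limbs between ears (top-side limbs) : centre columns
    for x,row,col in((.03,130,221.5),(.07,288,227)):
        e.append(proj(d,s,pt([*v[:3],0],x,0,0))[0]-f(col,0)[0])
    # ear far top edge
    e.append(proj(d,s,pt([*v[:3],0],.067,0,.019))[1]-f(0,277)[1])
    return e
q=least_squares(res,[.503,.318,.1,.8]);v=q.x;print(v,np.round(q.fun,2),s['tool_pos'])
M=R.from_quat(s['eef_rot']).as_matrix();yaw=v[2]
T=np.array([[-np.cos(yaw),np.sin(-yaw)*-1,0],[-np.sin(yaw),np.cos(yaw),0],[0,0,-1]])
print('to vertical above grip, TCP delta in tool mm (z to .13)',M.T@(np.array([v[0],v[1],.13])-s['tool_pos'])*1e3,'rot',np.degrees(R.from_matrix(M.T@T).as_rotvec()))
E
```

```text
[0.49591574 0.31741562 0.15396512 0.72204516] [-0.36 -1.05  0.45  0.64 -0.23  0.14  0.31] [0.59270533 0.32829613 0.19809997]
to vertical above grip, TCP delta in tool mm (z to .13) [97.33794481 -1.23779023 68.17630716] rot [ 0.03188068 -0.04701257  5.70967209]
```

```bash
python3 -m pendant '[[-1,[47,-11,33],[0,0,-2.5]],[-1,[47,-11,33],[-10.2,0,0]],[-1,[0,0,0],[-10.3,0,0]],[-1,[0,0,0],[0,0,0]]]'
cat > d.py <<'E'
from h import *
np.set_printoptions(precision=2,suppress=True)
s=r.get_state();M=R.from_quat(s['eef_rot']).as_matrix()
g=np.array([.498,.3177,.07])
print(s['clock'],'grasp->pin in tool mm',(M.T@(g-s['tool_pos'])+[0,0,r.pinch_z])*1e3,'yaw',np.arctan2(-M[1,0],-M[0,0]),'tilt',np.degrees(np.arctan2(M[1,2],-M[2,2])),'xz',M[2,0],'grip',s['opening'],s['finger_force'],s['contact_force'],s['moment'])
E
python3 d.py
```

```text
clock: 2.9
tool_pos: [0.5056, 0.2886, 0.1326]
eef_rot: [-0.066, 0.983, 0.17, -0.014]
contact_force: [0.9, 0.4, 0.6]
opening: 1.002
finger_force: 0.0
2.9 grasp->pin in tool mm [ 3.22  7.09 87.69] yaw 0.13559775698149515 tilt 19.470578214569304 xz 0.005598006511901635 grip 1.0016298600669842 0.0 [0.95 0.36 0.55] [-0.3  -0.01 -0.05]
```

```bash
python3 -m pendant '[[-1,[2,7,28],[0,0,0]],[-1,[0,0,28],[0,0,0]],[-1,[0,0,29],[0,0,0]],[-1,[0,0,0],[0,0,0]]]'; python3 d.py
```

```text
clock: 3.4
tool_pos: [0.4957, 0.3326, 0.056]
eef_rot: [-0.073, 0.982, 0.171, -0.014]
contact_force: [0.5, -0.6, -0.1]
opening: 1.0
finger_force: 0.0
3.4 grasp->pin in tool mm [ 0.02 -9.47  0.42] yaw 0.14978519212269964 tilt 19.557389336310855 xz 0.002984217008264619 grip 0.9997701134758307 0.0 [ 0.5  -0.62 -0.15] [-0.27 -0.01 -0.03]
```

```bash
python3 -m pendant '[[-1,[0,0,0],[0,0,0]]]' >/dev/null; python3 d.py
```

```text
3.525 grasp->pin in tool mm [ 2.07 -8.69  2.61] yaw 0.14657702825374774 tilt 19.6434090978928 xz -0.0005983408242092279 grip 1.0008689290174244 0.0 [-0.38 -0.34  0.06] [-0.27 -0.09 -0.04]
```

```bash
python3 -m pendant '[[-1,[1,-9,1],[0,0,0]],[-1,[0,0,0],[0,0,0]]]' >/dev/null; python3 d.py
python3 - <<'E'
from h import *
d=cams.snapshot('wrist');cv2.imwrite('pics/w4.png',d['img'][:,:,::-1])
E
python3 d.py
```

```text
3.775 grasp->pin in tool mm [1.4  3.43 1.58] yaw 0.14296490242229548 tilt 19.559953748982135 xz 0.0006237763216434856 grip 1.0051676261069913 0.0 [ 0.08 -0.54 -0.51] [-0.24 -0.03  0.  ]
3.825 grasp->pin in tool mm [1.41 2.8  1.45] yaw 0.14329275173724593 tilt 19.602067331944035 xz 0.0005126423976564536 grip 1.0025865706946866 0.0 [ 0.24  0.48 -0.08] [-0.33 -0.07 -0.02]
```

View pics/w4.png

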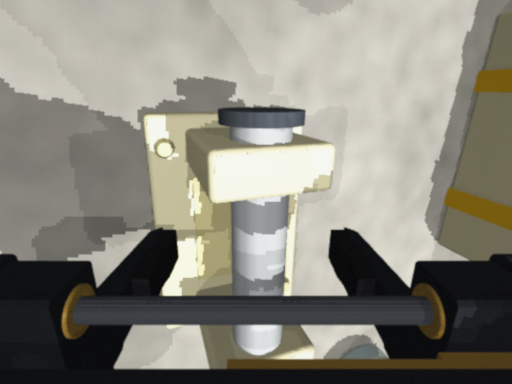

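The picture agrees with the numbers: the rod is at column 259 and the mid-line between the fingers at 253.5, so the tool is about 3 mm off. Correct and close.

```bash
python3 -m pendant '[[-1,[1,3,1],[0,0,0]],[-1,[0,0,0],[0,0,0]],[1,[0,0,0],[0,0,0]],[1,[0,0,0],[0,0,0]],[1,[0,0,0],[0,0,0]],[1,[0,0,0],[0,0,0]],[1,[0,0,0],[0,0,0]]]' 30; python3 d.py
```

```text
clock: 4.7
tool_pos: [0.497, 0.3251, 0.0526]
eef_rot: [-0.071, 0.982, 0.172, -0.013]
contact_force: [-0.2, 0.3, 0.2]
opening: 0.455
finger_force: 0.0
4.7 grasp->pin in tool mm [ 0.07 -1.17 -0.2 ] yaw 0.14484729465212204 tilt 19.631071598174643 xz 0.000771648983401093 grip 0.4547249450811142 0.0 [-0.24  0.27  0.22] [-0.29 -0.01  0.02]
```

```bash
python3 -m pendant '[[1,[0,0,0],[0,0,0]],[1,[0,0,0],[0,0,0]],[1,[0,0,0],[0,0,0]]]' 30; python3 d.py
```

```text
clock: 5.08
tool_pos: [0.4972, 0.3235, 0.0521]
eef_rot: [-0.071, 0.983, 0.171, -0.013]
contact_force: [1.0, -4.9, -1.2]
opening: 0.304
finger_force: 29.7
5.075 grasp->pin in tool mm [ 0.08  0.51 -0.15] yaw 0.14376122282876505 tilt 19.50057077222135 xz 0.0015757813868104327 grip 0.30443724545464146 29.700278341770172 [ 1.04 -4.94 -1.24] [-1.2  -0.18  0.  ]
```

```bash
python3 -m pendant '[[1,[0,-2.7,-0.2],[8.3,0,0]],[1,[0,-2.7,-0.2],[8.3,0,0]],[1,[0,-2.7,-0.2],[8.3,0,0]],[1,[0,-2.7,-0.2],[8.3,0,0]],[1,[0,-2.7,-0.2],[8.3,0,0]],[1,[0,0,0],[0,0,0]],[1,[0,0,0],[0,0,0]]]'; python3 d.py
python3 - <<'E'
from h import *
a=cams.snapshot('top')['img'];cv2.imwrite('pics/t5.png',a[:,:,::-1])
w=cams.snapshot('wrist')['img'];cv2.imwrite('pics/w5.png',w[:,:,::-1])
E
```

```text
clock: 5.95
tool_pos: [0.4985, 0.3096, 0.0517]
eef_rot: [-0.072, 0.979, -0.19, 0.012]
contact_force: [3.1, -6.3, -6.7]
opening: 0.302
finger_force: 30.3
5.95 grasp->pin in tool mm [-0.59  0.62 -1.34] yaw 0.1453306179532052 tilt -21.76857798491913 xz 0.002778722791825408 grip 0.30233223553882593 30.275913923978806 [ 3.1  -6.26 -6.71] [-0.21 -0.4   0.22]
```

```bash
python3 -m pendant '[[-1,[0,0,0],[0,0,0]],[-1,[0,0,0],[0,0,0]],[-1,[0,0,0],[0,0,0]],[-1,[0,0,0],[0,0,0]],[-1,[0,0,0],[0,0,0]],[-1,[0,0,0],[0,0,0]],[-1,[0,0,0],[0,0,0]],[-1,[0,0,0],[0,0,0]]]' ; python3 -m pendant '[[-1,[0,0,-30],[0,0,0]],[-1,[0,0,-50],[0,0,0]],[-1,[0,0,-50],[0,0,0]],[-1,[0,0,-25],[-7.3,0,0]],[-1,[-35,-17,0],[-7.3,0,0]],[-1,[-35,-17,0],[-7.2,0,0]],[-1,[-35,-17,0],[0,0,0]],[-1,[0,0,0],[0,0,0]]]'
python3 - <<'E'
from h import *
cams.snapshot('side')
s=r.get_state();print(s['clock'],s['tool_pos'],s['eef_rot'].tolist())
d=cams.snapshot('wrist');cv2.imwrite('pics/w6f.png',d['img'][:,:,::-1])
c=d['img'][60:260,180:340,::-1]
cv2.imwrite('pics/w6.png',cv2.resize(c,(480,600),interpolation=cv2.INTER_CUBIC))
E
```

```text
clock: 7.05
tool_pos: [0.4989, 0.312, 0.0529]
eef_rot: [-0.071, 0.98, -0.188, 0.013]
contact_force: [-0.1, -0.6, -0.3]
opening: 0.996
finger_force: 0.0
clock: 8.05
tool_pos: [0.6055, 0.3301, 0.2029]
eef_rot: [-0.069, 0.998, 0.0, 0.001]
contact_force: [-0.2, 0.6, -0.0]
opening: 1.0
finger_force: 0.0
8.1 [0.60274853 0.33259096 0.20269174] [-0.07093476790942808, 0.9974804586221159, 0.0008101290588007878, -0.0005805683051700963]
```

View pics/w6.png

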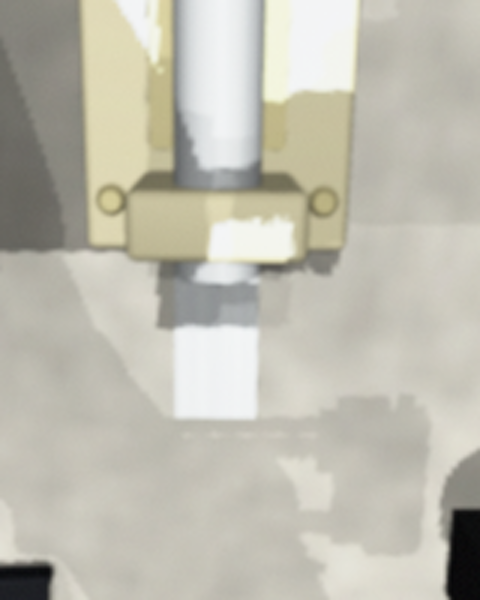

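The flat now looks level: a bright rectangle with columns 174–257 and its end edge at about row 418 on both sides. I'll measure the end edge's slope at subpixel accuracy and fit the angle.

Run:
```python
from fit import *
d=cams.snapshot('wrist');s=r.get_state()
g=cv2.cvtColor(d['img'],cv2.COLOR_RGB2GRAY).astype(float)
# far end edge: rows 190..208, cols 241..263 ; subpixel crossing
def edges(cols,r0,r1):
    o=[]
    for c in cols:
        p=g[r0:r1,c];t=(p[:4].mean()+p[-4:].mean())/2
        k=np.where((p[:-1]>t)&(p[1:]<=t))[0]
        if len(k):k=k[0];o.append((c,r0+k+(p[k]-t)/(p[k]-p[k+1])))
    return np.array(o)
E=edges(range(241,263),190,208);print(E[:,1].round(2))
sl,b=np.polyfit(E[:,0],E[:,1],1)
rows=range(172,196);LR=[]
for rr in rows:
    p=g[rr,225:280];dd=np.diff(p);LR.append((225+dd.argmax()+.5,225+dd.argmin()+.5))
print('slope',sl,'flat L/R',np.median(LR,0))
# rod limbs between ears -> image direction/yaw
Q=[]
for rr in range(65,95):
    p=g[rr,220:285];dd=np.abs(np.diff(p));
Mw=R.from_quat(s['eef_rot']).as_matrix();print('tool yaw',np.arctan2(-Mw[1,0],-Mw[0,0]))
# ear far edge slope (level, same yaw)
# model: slope of end edge against theta for given yaw
for yaw in(.12,.135,.15,.165):
    o=[]
    for th in(-.1,0,.1):
        v=[.497,.3177,yaw,th];a=proj(d,s,pt(v,.124,-.0139,.002));b_=proj(d,s,pt(v,.124,.0139,.002));o.append((b_-a)[1]/(b_-a)[0])
    e1=proj(d,s,pt([*v[:3],0],.067,-.025,.019));e2=proj(d,s,pt([*v[:3],0],.067,.025,.019))
    a0=proj(d,s,pt([*v[:3],0],.075,0,.002));a1=proj(d,s,pt([*v[:3],0],.123,0,.002))
    print(yaw,'end slope',np.round(o,3),'th',np.interp(sl,o,[-.1,0,.1]),'ear slope',(e2-e1)[1]/(e2-e1)[0],'flat centreline dcol/drow',(a1-a0)[0]/(a1-a0)[1])
LR=np.array(LR);print('centreline measured',np.polyfit(rows,LR.mean(1),1)[0],e1,e2)
# ear far top edge: bright top -> dark front
for c0 in(224,228,232,272,276,280):
    p=g[135:152,c0];print(c0,p.astype(int))
```

```text
[200.31 200.27 200.25 200.29 200.37 200.42 200.43 200.48 200.53 200.52
 200.5  200.44 200.42 200.44 200.62 200.71 200.72 200.7  200.73 200.74
 200.69 200.21]
slope 0.017695377070016872 flat L/R [235.5 263.5]
tool yaw 0.1467750206980688
0.12 end slope [-0.011  0.024  0.059] th -0.017456781546062047 ear slope 0.025943880116804235 flat centreline dcol/drow -0.021729460056662927
0.135 end slope [-0.025  0.01   0.045] th 0.022633669171562055 ear slope 0.011004625884916484 flat centreline dcol/drow -0.00787529070051421
0.15 end slope [-0.039 -0.004  0.031] th 0.06273784253627265 ear slope -0.003931572118485087 flat centreline dcol/drow 0.005973934127576738
0.165 end slope [-0.053 -0.018  0.017] th 0.1 ear slope -0.018870606902296857 flat centreline dcol/drow 0.01982444822613714
centreline measured -0.006956521739130362 [224.36306203 144.48298613] [279.0339799  143.45131273]
224 [187 187 185 186 185 184 182 182 181 180 180 171 154 152 181 203 206]
228 [188 187 187 186 186 184 183 182 182 181 180 172 154 145 165 184 185]
232 [188 187 188 187 185 186 183 183 183 180 181 173 153 126 108 110 111]
272 [243 243 244 244 244 244 244 244 244 243 244 244 240 227 173 121 147]
276 [241 242 242 241 238 234 229 227 231 235 226 203 179 151 132 145 177]
280 [158 157 159 159 160 160 167 172 162 134 112 113 118 123 128 154 183]
```

Slope and centreline agree on roughly +0.02 to +0.035 rad. For a firmer number I'll take a more oblique look along the pin, over the ear.

```bash
python3 -m pendant '[[-1,[0,-2,36],[0,0,0]],[-1,[0,-2,36],[0,-9,0]],[-1,[0,0,0],[0,-9,0]],[-1,[0,0,0],[0,-9,0]],[-1,[0,0,0],[0,-9,0]],[-1,[0,0,0],[0,0,0]],[-1,[0,0,0],[0,0,0]]]'
python3 - <<'E'
from h import *
d=cams.snapshot('wrist');s=r.get_state();print(s['clock'],s['tool_pos'],s['eef_rot'].tolist())
np.savez('w7.npz',img=d['img'],p=s['tool_pos'],q=s['eef_rot'])
cv2.imwrite('pics/w7.png',cv2.resize(d['img'][90:290,130:380,::-1],None,fx=3,fy=3,interpolation=cv2.INTER_CUBIC))
E
```

```text
clock: 9.07
tool_pos: [0.5859, 0.3169, 0.1236]
eef_rot: [-0.067, 0.978, -0.003, 0.199]
contact_force: [-0.5, 1.4, 0.4]
opening: 1.0
finger_force: 0.0
9.125 [0.58637413 0.31639772 0.12363006] [-0.06680090273138176, 0.9777358909393612, -0.003286940924581982, 0.1988953568654736]
```

View pics/w7.png

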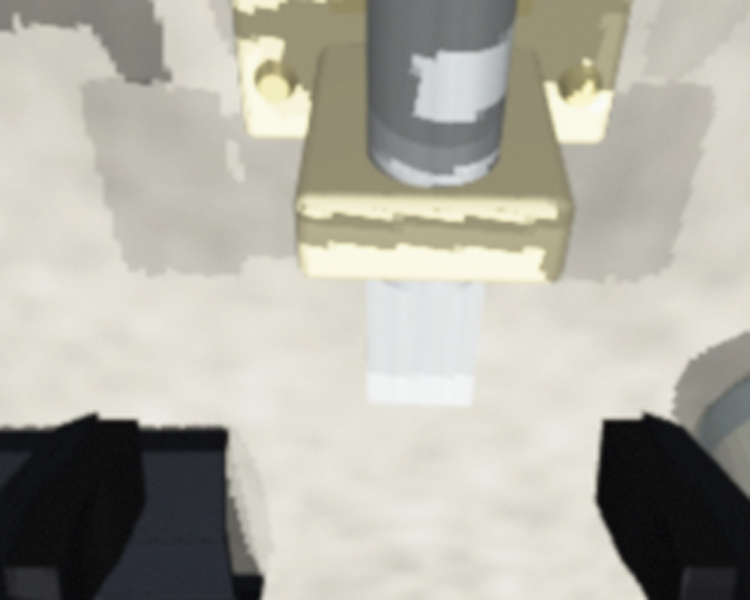

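Clear oblique view: flat end edge from (369,402) to (471,405), and the level ear edge behind it from (305,277) to (555,281). Measure both.

Run:
```python
from fit import *
z=np.load('w7.npz');d=cams.snapshot('wrist');s=r.get_state();im=d['img'].astype(float);g=im[:,:,2] # blue: ear vs floor
G=cv2.cvtColor(d['img'],cv2.COLOR_RGB2GRAY).astype(float)
def cross(p,desc=True):
    q=cv2.GaussianBlur(p.reshape(-1,1),(1,3),0).ravel();dd=np.diff(q);k=dd.argmin() if desc else dd.argmax()
    w=np.abs(dd[max(k-2,0):k+3]);return (np.arange(max(k-2,0),max(k-2,0)+len(w))@w)/w.sum()+.5
C=np.arange(255,286);E=np.array([220+cross(im[220:232,c,2]) for c in C]);m=np.abs(E-np.median(E))<1.2
se=np.polyfit(C[m],E[m],1)[0];print(E.round(2),se)
C2=np.r_[236:250,294:312];E2=np.array([178+cross(g[178:190,c],False) for c in C2]);k=np.abs(E2-np.polyval(np.polyfit(C2,E2,1),C2))<.8
sr=np.polyfit(C2[k],E2[k],1)[0];print(E2.round(2),sr)
rows=np.arange(188,214)
L=np.array([245+cross(im[q,245:262,2],False) for q in rows]);Rr=np.array([280+cross(im[q,280:298,2]) for q in rows])
cl=np.polyfit(rows,(L+Rr)/2,1)[0];print('centreline',cl,L.round(1),Rr.round(1))
S=lambda v,a,b:(lambda u:u[1]/u[0])(proj(d,s,pt(v,*b))-proj(d,s,pt(v,*a)))
for yaw in(.12,.135,.15):
    v=[.497,.3177,yaw,0]
    es=[S([*v[:3],t],(.124,-.0139,.002),(.124,.0139,.002)) for t in(-.1,0,.1)]
    print(yaw,'end',np.round(es,3),'th',np.interp(se,es,[-.1,0,.1]),'ear',S(v,(.067,-.025,.019),(.067,.025,.019)),'cl',1/S(v,(.085,0,.002),(.12,0,.002)))
```

```text
[223.16 223.33 223.3  223.23 223.36 223.43 223.49 223.54 223.51 223.54
 223.6  223.62 223.73 223.67 223.69 223.77 223.84 223.84 223.96 224.21
 223.88 224.16 224.29 224.28 224.3  224.28 224.27 224.38 224.5  224.53
 224.52] 0.04531610596685511
[181.31 181.32 181.33 182.18 182.29 182.27 182.32 182.43 182.46 182.31
 181.95 181.96 182.28 182.21 183.23 183.12 183.35 183.03 183.09 183.1
 183.36 183.14 183.43 183.4  183.32 183.69 183.4  183.27 183.11 183.13
 180.07 179.84] 0.020356060129920823
centreline -0.07001053861860142 [253.2 253.3 253.2 253.3 253.2 253.3 253.3 253.3 253.3 253.3 253.3 253.2
 253.3 253.2 252.8 252.7 252.7 252.8 252.8 252.9 252.9 252.9 253.  252.9
 252.7 252.6] [291.5 291.4 291.2 291.2 291.1 291.1 291.  290.7 290.7 290.6 290.5 290.5
 290.3 290.4 290.3 289.8 289.7 289.6 289.5 289.4 289.1 289.2 289.2 289.2
 288.6 288.6]
0.12 end [-0.044  0.031  0.106] th 0.019329099186401452 ear 0.028115025674174586 cl -0.07516783359147435
0.135 end [-0.054  0.021  0.096] th 0.03284572633456554 ear 0.01657800855749387 cl -0.060932267878001434
0.15 end [-0.064  0.011  0.085] th 0.04637007767112496 ear 0.005060498013300717 cl -0.04669840027734888
```

The residual lean is about 0.03 rad (1.5°) from two independent views, so it is set. The tool is clear of everything and the pin is released. I'll hand it in.

```bash
python3 -m pendant '[[-1,[0,0,-40],[0,0,0]],[-1,[0,0,-40],[0,0,0]],[-1,[0,0,0],[0,0,0]],[-1,[0,0,0],[0,0,0]]]'; python3 -c "
from plant import r
print(r.finish_job())"
```

```text
clock: 9.68
tool_pos: [0.555, 0.3137, 0.1966]
eef_rot: [-0.067, 0.978, -0.004, 0.198]
contact_force: [-0.8, -0.1, 0.7]
opening: 1.002
finger_force: 0.0
the job is handed in; nothing more can be done
None
```

I turned the left mould's pin about 41° so its flat faces up (about 0.03 rad off by camera measurement), let go of it, left the other two pins untouched, and handed the job in at about 9.7 s; no verdict came back.

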